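Switch off the desk fan and unscrew its blade cap

ROBOT

A 6-joint arm with a two-finger parallel gripper is mounted at the origin on a cart in front of the work surface, level with it; the furniture and walls round the work are solid. World frame = base frame: x ahead of the robot, y to its left, z up, the work surface at z = 0. Lengths are in mm, angles in rad, forces in N, time in s.
With the tool pointing down it reaches from about 275 to 825 mm from the base axis. Payload 4.9 kg.
Tool frame: the origin (TCP) lies at the very end of the fingers, on their centre line; the grasp point (between the pads) lies 19 mm behind it; z points along the fingers, y is the line along which they close (so a half turn about z gives the same grasp; the last joint's range is limited). The gripper opens to 85 mm and grips with 20 to 120 N. Pads are 22 mm wide; open, the fingers measure 114 mm over their backs; the gripper's body (76 mm by 85 mm) begins 54 mm behind the grasp point. The pads swing forward as they close: fully open they stand 13 mm farther back than shut.
Start: joints at [1.084, 0.326, -0.193, 1.052, 0, 1.437], TCP at [190.035, 516.145, 231.281] pointing down, gripper open.
Joint ranges: [-2.65, 2.65], [-0.97, 1.79], [-1.3, 1.35], [-1.93, 2.1], [-1.47, 1.37], [-3.14, 3.14]. Speed limits (rad/s): [2.57, 2.57, 3.14, 3.14, 3.14, 3.14].

INTERFACE

Orientations are given as [roll, pitch, yaw] about the fixed x, y, z axes, in that order (R = Rz(yaw) Ry(pitch) Rx(roll)).
In Python, from bench import bot, solve_ik, imaging gives the robot as it stands. Calls block until the motion is done:
- bot.move_ptp(position, orientation): joint-space move of the TCP to a pose.
- bot.movel(position, rot=None, max_speed=150, threshold=None): straight line of the TCP; rot=None keeps the orientation; max_speed is the mean speed in mm/s. With threshold (N) it stops when the force on the tool has changed by that much, and returns True; else False.
- bot.move_j(angles): joint-space move.
- bot.grip(opening, effort=None): opening from 0.0 (shut) to 1.0 (fully open); effort is the grip in N (None keeps the last); returns when the fingers have stopped.
- bot.dwell(seconds).
- solve_ik(position, orientation): joint angles nearest the present ones, or None.
- bot.get_state(): the state.
- imaging.capture(name): name is "side" or "top"; returns the picture (420x560x3 uint8, blue, green, red); there is no depth.
- imaging.camera_model(name): a dict with "K" (3x3 intrinsics, pixels), "k1" (the pictures are not rectified: a ray, as slopes to the right and down, at radius r is drawn at 1 + k1 r^2 times it, then the intrinsics apply), "position" and "rotation" of the camera in the world. Camera axes: x right, y up, looking along -z (the intrinsics and any distortion apply to the point x, -y, -z); pixel columns grow to the right and rows downward; lengths in mm; the calibration is good to about 2 mm. A picture is of the moment at which its call begins. camera_model takes no time and is no camera call.
A pose or a line that the arm cannot do raises bot.IKError and nothing moves.
- bot.sign_off(): hands the job in; it is judged then, once.
The state is a dict: "t": time; "qpos": joint angles; "joint_velocities": joint speeds; "effort": joint torques, N m; "tcp_pos": TCP position; "orientation": TCP orientation; "contact_force": force on the tool from outside, world axes, zero at the start; "wrist_torque": the same for the moment, N m; "opening": opening from 0.0 (shut) to 1.0 (fully open); "gripper_force": force on a finger pad.
Only numpy, scipy, OpenCV 4.12 (cv2) and the standard library are available. Lean on these libraries where they do the work, as an engineer would, in place of code of your own. Each camera call takes 0.05 s, during which the arm holds its last target. There are 200 camera calls.

TASK

The desk fan lies face up with its wire guard off, ready for cleaning. First turn its speed knob fully anticlockwise to the off stop; then undo the round ribbed cap in the middle of the fan's blades - it may have a right-hand or a left-hand thread, so try gently both ways and don't pull it out by force - lift it off and finish still holding it in the gripper, motionless, about 10 cm above its seat. Leave the other things on the desk where they are.

Things in the scene. Friction and masses are not known exactly. Their poses are not given: they have to be found in the camera images.
- fan: Grey desk fan lying face up, fixed. Origin on the desk under the rotor axis; +x from the knob end to the rotor, z up. Foot 14 mm thick, 110 wide; round shroud 144 mm across, rim 72 mm high, blades below the rim; central hub 54 mm across, flat top 85 mm above the desk, carrying the cap. The knob's axis is 135 mm towards -x.
- speed_knob (a joint): Angle of the speed knob about its vertical axis: 0 at the off stop (fully anticlockwise seen from above), growing clockwise to 2.4 at full speed. Starts between 0.6 and 1.4. Turns with light friction (0.03 N m) and stays where it is left.
- speed_knob_grip (a point): Point on the axis of the speed knob, 51 mm above the desk. The knob is grasped from above by its upright bar, 14 mm thick, 42 mm long, from 28 to 58 mm above the desk; the bar runs along this point's x axis (along the fan's x axis when the knob is off), so the fingers close along its y.
- cap_center (a point): Centre, half-way up, of the cap's head: a ribbed upright cylinder 44 mm across and 32 mm tall plus a 4 mm dome, grasped across its diameter from above at any yaw. Seated, this point is 101 mm above the desk and the head's underside is 85 mm above it.
- guard_center (a point): Centre of the fan's wire guard, a flat disc 145 mm across and 12 mm thick, lying loose on the desk left (+y) of the fan; not to be moved.
- ink_bottle: Square glass ink bottle with a black cap of its own (not the cap meant), 47x46 mm, 56 mm tall, loose, right of the fan, not to be moved. Origin at its underside.
- notebook: Black pocket notebook 140x90x13 mm, loose, not to be moved. Origin at its underside.
- eraser: Eraser 20x48x12 mm, loose, not to be moved. Origin at its underside.
- letter_opener: Brass letter opener, 20x225x14 mm, loose, left of the fan, not to be moved. Origin at its underside.
- cap: The whole cap, about 60 g. Origin at the centre of the head's underside. A stem with two lugs goes 24 mm down into the hub: a part-turn thread, hardly any friction. One way it stops hard after about 20 degrees; the other way it is free to lift from 65 degrees and stops at 105 (so turn about 85). Locked, it rises only 2 mm. The hand changes from run to run, unseen. Its x starts along the fan's, within 0.05.
Not all that is in view belongs to the job. What is meant by the cap is not pink, and is the larger of those in its own colour.

How it is judged:
By the outcome, as a careful person would: the job done as asked, in the order asked, and still so for the second after the job is handed in, while the arm keeps its last pose, push and grip.
It also fails if it takes over 61 s, if anything falls off the work surface, if the arm or the gripper's body presses on something with over 40 N, if the wrist force passes 120 N, or if a joint passes its speed limit or range.

## Working session

There is one attempt and no reset: what is moved stays moved. The work goes in short steps, each a Python script; the robot and the scene stay as the last script left them, time stands still between calls to the robot, and variables do not carry over. Pictures are saved under pics/ and viewed, at most 10 in all, crops included, and the job is handed in when it is done.

```bash
mkdir -p pics
python3 - <<'E'
from bench import bot, imaging
import cv2
for n in("top","side"):
    cv2.imwrite(f"pics/{n}0.png",imaging.capture(n)); m=imaging.camera_model(n); print(n,m)
print(bot.get_state())
E
```

```text
top {'K': array([[404.46127066,   0.        , 279.08474158],
       [  0.        , 404.46127066, 212.18302429],
       [  0.        ,   0.        ,   1.        ]]), 'k1': -0.025902865339475594, 'position': array([ 340.96736794,  -14.86875716, 1181.02914652]), 'rotation': array([ 0.18745704,  0.01433395, -1.58033081])}
side {'K': array([[408.1018755 ,   0.        , 278.70365024],
       [  0.        , 408.1018755 , 212.3229841 ],
       [  0.        ,   0.        ,   1.        ]]), 'k1': -0.08068532993496091, 'position': array([ 465.99700046, -986.31971534,  435.25306449]), 'rotation': array([ 1.22449201, -0.01922034, -0.06683733])}
{'t': 0.1, 'qpos': array([ 1.08379532e+00,  3.26852665e-01, -1.93484896e-01,  1.05198807e+00,
       -5.05490741e-06,  1.43660807e+00]), 'joint_velocities': array([-0.0015475 , -0.00171401,  0.00428456, -0.0004842 ,  0.00044894,
        0.00076329]), 'effort': array([ 5.75773993e-04, -4.44237542e+01,  2.63037872e+01,  7.89726677e-03,
       -1.35601349e-04, -4.33356519e-06]), 'tcp_pos': array([189.78753594, 515.66853332, 230.58905627]), 'orientation': array([-3.14007642e+00, -1.99590402e-04,  2.78877975e+00]), 'contact_force': array([-1.00118707,  0.30983362, -0.04337478]), 'wrist_torque': array([ 0.03356387, -0.04727461,  0.01775725]), 'gripper_force': 0.0, 'opening': 0.9975964382291042}
```

View pics/top0.png

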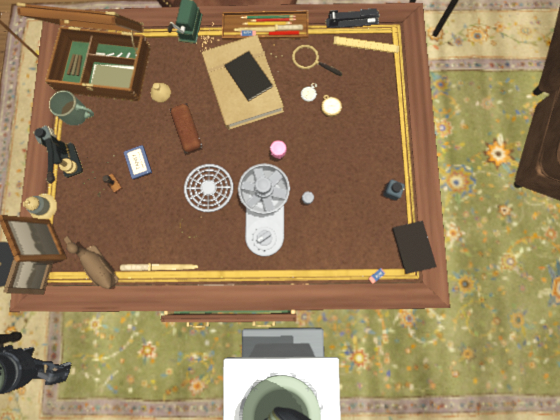

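View pics/side0.png

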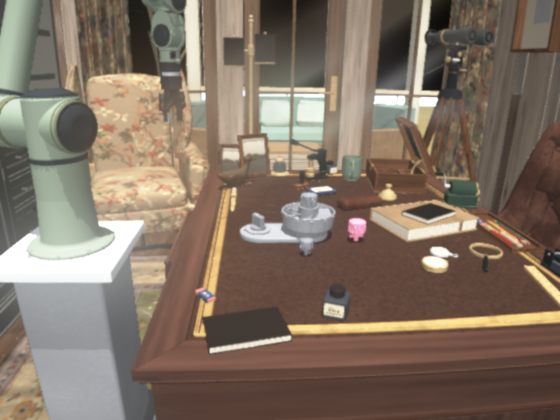

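Top view: the fan's cap is at about (263,186), its knob at (264,238). The pink decoy is at (278,149) and a small grey one at (308,197). I'll zoom in and project to check.

```bash
cat > h.py <<'E'
import numpy as np, cv2
from scipy.spatial.transform import Rotation as R
from bench import bot, solve_ik, imaging
def cam(n):
    m=imaging.camera_model(n); return m,R.from_euler('xyz',m['rotation']).as_matrix()
def proj(n,p):
    m,r=cam(n); c=(np.atleast_2d(p)-m['position'])@r; s=c[:,:2]*[1,-1]/-c[:,2:]
    s=s*(1+m['k1']*(s**2).sum(1,keepdims=True)); return s*m['K'][0,0]+m['K'][:2,2]
def back(n,uv,z):
    m,r=cam(n); d=(np.array(uv,float)-m['K'][:2,2])/m['K'][0,0]; s=d.copy()
    for _ in range(20): s=d/(1+m['k1']*(s@s))
    v=r@np.array([s[0],-s[1],-1]); return m['position']+v*(z-m['position'][2])/v[2]
E
python3 - <<'E'
from h import *
print(proj('top',[[0,0,0],[190,516,300]]),proj('side',[[190,516,231]]))
print('cap',back('top',(263,186),117),'knob',back('top',(264,238),58),'capside',back('side',(309,199),117), 'knobside',back('side',(258,219),58))
t=cv2.imread('pics/top0.png')[150:270,170:330]; s=cv2.imread('pics/side0.png')[180:270,230:350]
cv2.imwrite('pics/tc.png',cv2.resize(t,None,fx=5,fy=5,interpolation=cv2.INTER_CUBIC))
cv2.imwrite('pics/sc.png',cv2.resize(s,None,fx=6,fy=6,interpolation=cv2.INTER_CUBIC))
E
```

```text
[[281.03067642 415.56796481]
 [ 34.74843262 362.96577975]] [[173.55227755 124.44269662]]
cap [615.79210201  41.41211692 117.        ] knob [481.2421257   42.05339413  58.        ] capside [614.73576127  -8.15396584 117.        ] knobside [485.75982461   6.23994806  58.        ]
```

View pics/tc.png

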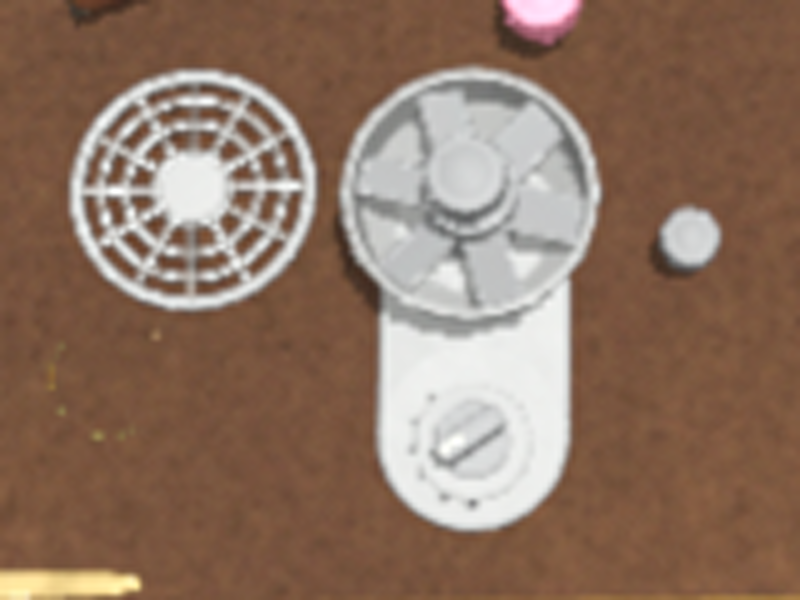

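View pics/sc.png

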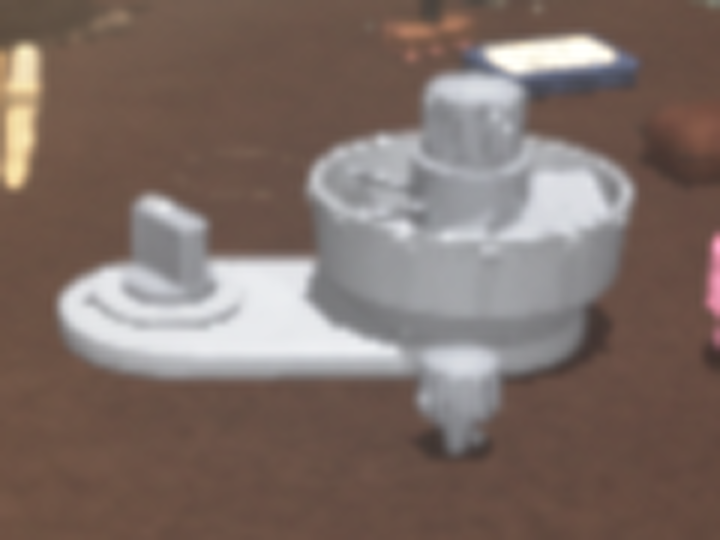

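Run:
```python
from h import *
T=lambda u,v:((u+.5)/5-.5+170,(v+.5)/5-.5+150)
S=lambda u,v:((u+.5)/6-.5+230,(v+.5)/6-.5+180)
print('rim',back('top',T(470,193),72),'rimside',back('side',S(472,187),72))
print('captop',back('top',T(467,174),117),'capside',back('side',S(475,90),117))
print('knobtop',back('top',T(470,440),58),'side',back('side',S(171,212),58))
print('ends',back('top',T(437,458),58),back('top',T(503,427),58))
print('foot edges',back('top',T(380,400),14),back('top',T(571,400),14),back('top',T(473,528),14))
print('guard',back('top',T(193,190),12),'small',back('top',T(691,237),30))
```

```text
rim [620.98644993  42.10901872  72.        ] rimside [619.84594     29.06373106  72.        ]
captop [620.27029989  41.40323308 117.        ] capside [619.23367379  29.33766396 117.        ]
knobtop [482.37925464  43.16910234  58.        ] side [486.57072289  36.91801692  58.        ]
ends [472.47566738  61.62940787  58.        ] [489.48969964  24.67430678  58.        ]
foot edges [511.98592652  97.93670068  14.        ] [510.70007837 -13.49467379  14.        ] [436.87393273  43.84364652  14.        ]
guard [640.21401427 210.7949475   12.        ] small [603.49052392 -84.59140885  30.        ]
```

```bash
cat >> h.py <<'E'
pi=np.pi
def st(tag=''):
    s=bot.get_state(); print(tag,'t%.1f'%s['t'],s['tcp_pos'].round(1),s['orientation'].round(3),'F',s['contact_force'].round(1),'M',s['wrist_torque'].round(2),'op%.3f gf%.1f'%(s['opening'],s['gripper_force'])); return s
E
python3 - <<'E'
from h import *
yaw=pi-1.14
bot.move_ptp([485,43,150],[pi,0,yaw]); st('above')
bot.grip(0.55,25)
print(bot.movel([485,43,75],max_speed=120),bot.movel([485,43,35],max_speed=60,threshold=8)); st('down')
cv2.imwrite('pics/s1.png',cv2.resize(imaging.capture('side')[150:270,200:360],None,fx=5,fy=5,interpolation=cv2.INTER_CUBIC))
E
```

```text
above t2.1 [485.1  43.7 150.2] [ 3.141 -0.     2.003] F [ 0.9 -0.3  0.3] M [-0.02  0.02  0.01] op0.999 gf0.0
False False
down t4.2 [485.1  43.   35. ] [-3.142 -0.     2.002] F [-0.8  0.1 -0.1] M [ 0.01 -0.05  0.  ] op0.549 gf0.0
```

View pics/s1.png

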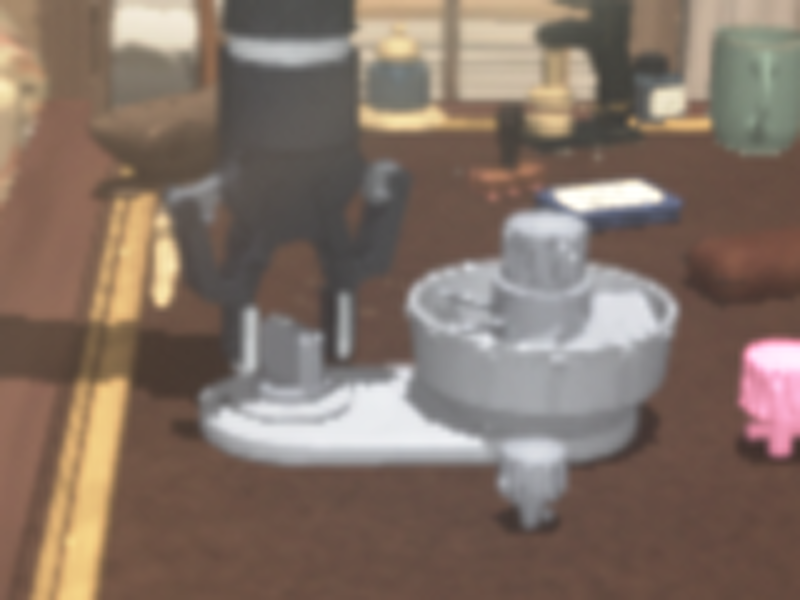

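The fingers, at crop (240,335) and (345,325), straddle the bar at (290,350) and the depth agrees. I'll close on it and turn anticlockwise.

Run:
```python
from h import *
yaw=pi-1.14
bot.grip(0,30); s=st('closed')
p=[485,43,35]
for y in list(np.arange(yaw+.3,pi-.1,.3))+list(np.arange(pi-.1,pi+.25,.04)):
    bot.move_ptp(p,[pi,0,y]); s=bot.get_state(); m=s['wrist_torque'][2]; print('%.3f M%.3f F%s yaw%.3f'%(y,m,s['contact_force'].round(1),s['orientation'][2]))
    if abs(m)>.35: break
st('end')
```

```text
closed t4.6 [486.9  43.   35.8] [3.138e+00 1.000e-03 2.002e+00] F [3.1 1.  1.6] M [ 0.1  -0.86  0.02] op0.154 gf36.2
2.302 M0.041 F[5.1 1.4 1.5] yaw2.301
2.602 M-0.021 F[5.6 2.5 0.4] yaw2.601
2.902 M0.013 F[7.6 3.3 0.2] yaw2.901
3.042 M0.011 F[6.4 3.7 0.7] yaw3.041
3.082 M0.012 F[5.6 3.9 0.5] yaw3.081
3.122 M0.048 F[5.3 4.5 0.6] yaw3.121
3.162 M-0.959 F[5.1 3.8 0.1] yaw-3.125
end t6.8 [487.4  44.   35.8] [ 3.139  0.004 -3.125] F [5.1 3.8 0.1] M [ 0.92 -1.15 -0.96] op0.156 gf41.7
```

Reached the off stop near yaw π, which also puts the fan's yaw at about 0. I'll release and go to the cap, centring the grip in both directions.

Run:
```python
from h import *
bot.grip(0.5); st('rel')
p=bot.get_state()['tcp_pos']; bot.movel([p[0],p[1],160],max_speed=200)
bot.move_ptp([621.5,42.5,165],[pi,0,pi/2]); bot.grip(1.0)
cv2.imwrite('pics/s2.png',cv2.resize(imaging.capture('side')[150:270,200:360],None,fx=5,fy=5,interpolation=cv2.INTER_CUBIC))
print(bot.movel([621.5,42.5,89],max_speed=80,threshold=8)); st('down')
bot.grip(0,20); a=st('closed x')
bot.grip(1.0); st('open')
x=a['tcp_pos'][0]
bot.move_ptp([x,42.5,89],[pi,0,pi]); st('pre')
bot.grip(0,20); st('closed y')
```

```text
rel t7.2 [484.2  42.9  34.7] [-3.141e+00 -1.000e-03 -3.122e+00] F [ 0.6  0.  -0. ] M [-0.06 -0.02 -0.04] op0.503 gf0.0
False
down t11.1 [622.   42.5  89.6] [3.141 0.    1.571] F [-0.2  0.5 -0.3] M [0.   0.04 0.  ] op1.005 gf0.0
closed x t11.5 [621.8  42.5  89.5] [3.141 0.    1.571] F [-0.4 -0.1  3.3] M [ 0.03  0.06 -0.01] op0.507 gf20.5
open t12.0 [621.4  42.5  88.9] [-3.141 -0.     1.571] F [ 0.3 -0.3 -0.2] M [-0.01 -0.02  0.02] op0.996 gf0.0
pre t13.4 [621.8  42.5  89. ] [ 3.142 -0.     3.141] F [ 0.   0.2 -0.7] M [0.02 0.02 0.02] op1.002 gf0.0
closed y t13.9 [621.9  42.5  89.1] [-3.142  0.     3.142] F [-0.2  0.3  0.6] M [ 0.05  0.04 -0.01] op0.504 gf20.5
```

View pics/s2.png

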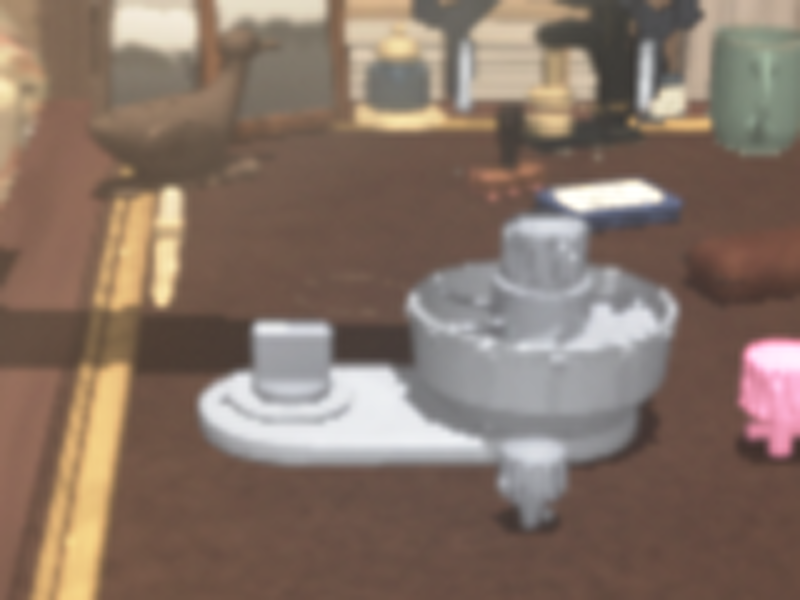

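The knob bar, at crop (290,345), now lies along the fan's x axis, so it is off. The cap grip is centred, so I'll test the thread both ways.

Run:
```python
from h import *
bot.grip(0,35); p=[621.8,42.5,89]
def turn(sgn):
    for d in np.arange(.1,1.49,.06):
        bot.move_ptp(p,[pi,0,pi+sgn*d]); m=bot.get_state()['wrist_torque'][2]
        if abs(m)>.3: print('stop',sgn,d,m); return False
    print('free',sgn,d,m); return True
ok=turn(1)
if not ok:
    bot.move_ptp(p,[pi,0,pi]); st('back'); ok=turn(-1)
st('end')
```

```text
free 1 1.48 0.015454054584900623
end t20.1 [622.   42.5  89.2] [-3.141  0.    -1.664] F [-0.7 -0.4  4.3] M [-0.03 -0.03  0.02] op0.502 gf35.8
```

Run:
```python
from h import *
hit=bot.movel([621.8,42.5,120],max_speed=25,threshold=6); s=st('lift %s'%hit)
if not hit:
    bot.movel([621.8,42.5,189],max_speed=60); bot.dwell(.5); st('top')
cv2.imwrite('pics/s3.png',cv2.resize(imaging.capture('side')[130:270,180:360],None,fx=4,fy=4,interpolation=cv2.INTER_CUBIC))
```

```text
lift False t21.5 [621.6  42.5 119.8] [ 3.141 -0.    -1.662] F [ 0.4  0.5 -0.6] M [-0.01 -0.03 -0.01] op0.497 gf35.6
top t23.3 [621.8  42.5 188.9] [ 3.142 -0.    -1.662] F [-0.1 -0.4 -1.1] M [ 0.06 -0.03 -0.03] op0.503 gf35.6
```

View pics/s3.png

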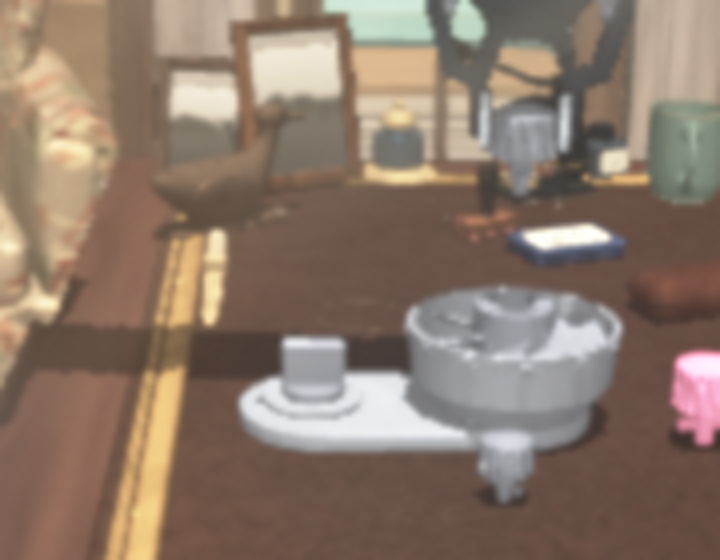

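The cap, at crop (525,140), hangs in the gripper about 10 cm above the empty hub at (515,305). The knob is off and nothing else has moved.

```bash
python3 -c "
from bench import bot
print(bot.sign_off())"
```

```text
the job is handed in; nothing more can be done
None
```

The job is handed in: I turned the knob to its off stop, unscrewed the cap anticlockwise and lifted it off, and the gripper now holds it still about 10 cm above its seat, with nothing else seen to move.

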